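# Snap the notice frame shut

### The arm

A 6-joint arm with a two-finger parallel gripper is mounted at the origin on the work surface. World frame = base frame: x ahead of the robot, y to its left, z up, the work surface at z = 0. Lengths are in m, angles in rad, forces in N, time in s.
With the tool pointing down it reaches from about 0.25 to 0.775 m from the base axis. Payload 4 kg.
Tool frame: the origin (TCP) lies at the very end of the fingers, on their centre line; the grasp point (between the pads) lies 19 mm behind it; x points along the fingers, y is the direction in which the jaws open and shut, and the axes are right-handed (so a half turn about x gives the same grasp; the last joint's range is limited). The gripper opens to 94 mm and grips with 3 to 60 N. Pads are 16 mm wide; open, the fingers measure 119 mm over their backs; the gripper's body (75 mm by 177 mm) begins 78 mm behind the grasp point.
Start: joints at [1.191, 0.087, 1.371, -0, 1.684, -0.103], TCP at [0.15, 0.529, 0.206] pointing down, gripper open.
Joint ranges: [-3.1, 3.1], [-0.76, 2.03], [0.27, 2.55], [-1.08, 4.22], [0.17, 2.65], [-2.57, 2.57]. Speed limits (rad/s): [2.79, 2.79, 3.14, 3.14, 3.14, 3.14].

### API

Orientations are given as [roll, pitch, yaw] about the fixed x, y, z axes, in that order (R = Rz(yaw) Ry(pitch) Rx(roll)).
In Python, from bench import robot gives the robot as it stands.
- The arm moves only by the tool carry_out, never from a script. Its argument "targets" is a list of rows, each a list of 5 numbers: the closure, from 0 (fully open) to 1 (shut), then the shift along the tool's x, y, z in cm, then the turn about the tool's x in degrees. In form: [[fingers, tx, ty, tz, turn], ...]. A call has 1 to 20 rows; each row shifts and turns the commanded pose from where the row before left it, along the tool's axes as they then stand; what a row does not reach is not made up. A row lasts 1/10 s, in which the tool goes at most 50 mm and 8.59 degrees, less where a joint would pass 70% of its speed; a pose out of reach is approached as far as the arm can. A call is refused whole if a number of a shift passes 5 or a number of a turn 8.59, either way. A call with a gripper value outside its range is refused whole. The fingers move at their own pace and stop on an object; the grip force is fixed at half the most. Time passes only in rows, so rows that do not move let the fingers close. It gives the time, the measured TCP pose, the force and the opening at its end, in the units of the state.
- robot.get_obs(): the state, without advancing time (a new reading comes with each control period).
- robot.snapshot(name): name is "scene" or "top" or "wrist"; returns a dict with "image" (384x512x3 uint8, red, green, blue), "camera_matrix" (3x3 intrinsics, pixels), "pose" (4x4, takes a point from camera to world coordinates). Camera axes: x right, y up, looking along -z (the intrinsics and any distortion apply to the point x, -y, -z); pixel columns grow to the right and rows downward; lengths in m; the calibration is good to about 2 mm. The wrist camera is an equidistant fisheye: a pixel r from the principal point sees the ray r / f radians off the axis. A picture is of the moment at which its call begins. There is no depth.
- robot.close_job(): hands the job in, once; it reports no verdict.
The state is a dict: "time": time; "joint_positions": joint angles; "qvel": joint speeds; "joint_torque": joint torques, N m; "tool_pos": TCP position; "ee_rot": TCP orientation; "wrist_force": force on the tool from outside, world axes, zero at the start; "wrist_torque": the same for the moment, N m; "width": finger opening in m.
Only numpy, scipy, OpenCV 4.12 (cv2) and the standard library are available. Lean on these libraries where they do the work, as an engineer would, in place of code of your own. Each camera call takes 0.05 s, during which the arm holds its last target. There are 200 camera calls.

### The job

A new notice has been laid into the aluminium snap frame on the reception table, and its four clip rails still stand open. Go round the frame and press each rail down with the fingertips until it clicks fully shut. Leave the frame lying where it is, neither lifted nor pushed across the table, and do not disturb the things around it.

Things in the scene. Friction and masses are not known exactly. Their poses are not given: they have to be found in the camera images.
- frame: aluminium snap frame lying loose, face up; 178 mm along its x, 240 mm along its y, 0.6 to 1 kg. Origin: centre of its underside; x points away from the robot within 0.6 rad. The notice lies 6.5 mm above the underside. Each side has a clip rail 25 mm wide along its whole length, hinged 1.5 mm in from the outer edge, 7.6 mm up; shut, the rails lie flat, tops 13 mm above the underside
- rail_near (a joint): opening angle of the long rail on the frame's -x side, rad: 0 fully shut, about 0.7 to 0.8 as found, leaning up over its own side with the inner edge raised. A spring resists pressing (about 5 to 10 N, pressing straight down on the inner edge) and lifts the rail again if it is let go too soon (above about 0.35); pressed below about 0.2 the rail snaps shut and stays shut
- near_lip (a point): point on top of the inner edge of the long rail on the frame's -x side, half way along it: shut, 22 mm in from the frame's outer edge and 11.5 mm above its underside. It swings about the hinge line, 21 mm away
- rail_far (a joint): opening angle of the long rail on the frame's +x side, rad: 0 fully shut, about 0.7 to 0.8 as found, leaning up over its own side with the inner edge raised. A spring resists pressing (about 5 to 10 N, pressing straight down on the inner edge) and lifts the rail again if it is let go too soon (above about 0.35); pressed below about 0.2 the rail snaps shut and stays shut
- far_lip (a point): point on top of the inner edge of the long rail on the frame's +x side, half way along it: shut, 22 mm in from the frame's outer edge and 11.5 mm above its underside. It swings about the hinge line, 21 mm away
- rail_left (a joint): opening angle of the short rail on the frame's +y side, rad: 0 fully shut, about 0.7 to 0.8 as found, leaning up over its own side with the inner edge raised. A spring resists pressing (about 5 to 10 N, pressing straight down on the inner edge) and lifts the rail again if it is let go too soon (above about 0.35); pressed below about 0.2 the rail snaps shut and stays shut
- left_lip (a point): point on top of the inner edge of the short rail on the frame's +y side, half way along it: shut, 22 mm in from the frame's outer edge and 11.5 mm above its underside. It swings about the hinge line, 21 mm away
- rail_right (a joint): opening angle of the short rail on the frame's -y side, rad: 0 fully shut, about 0.7 to 0.8 as found, leaning up over its own side with the inner edge raised. A spring resists pressing (about 5 to 10 N, pressing straight down on the inner edge) and lifts the rail again if it is let go too soon (above about 0.35); pressed below about 0.2 the rail snaps shut and stays shut
- right_lip (a point): point on top of the inner edge of the short rail on the frame's -y side, half way along it: shut, 22 mm in from the frame's outer edge and 11.5 mm above its underside. It swings about the hinge line, 21 mm away
- bell: chrome service bell on a black foot, 84 mm across, 58 mm high; origin under its centre; a bystander
- stapler: black and grey stapler, 130 mm long (its x), 36 mm wide, 50 mm high; origin under its centre; a bystander
- marker: white marker pen with a black cap lying on its side, 136 mm long (its x), 15 mm thick; origin under its middle; a bystander
- notes: block of yellow note paper, 75 x 75 x 22 mm; origin under its centre; a bystander
- wallet: black wallet, 92 (x) x 112 (y) x 18 mm; origin under its centre; a bystander
- dessert_tall: shaved-ice display sample in a glass, 68 mm across, 96 mm high; origin under its foot; a bystander
- mug: white mug, 80 mm across, 92 mm high, handle at its +y; origin under its centre; a bystander
- coin_tray: grey plastic coin tray, 150 (x) x 200 (y) x 24 mm; origin under its centre; a bystander

How it is judged:
At the end, for the whole second after the job is handed in: all four rails shut (within 0.08 rad, about 1.8 mm at the inner edge), and the frame lying flat and still on the table, within 50 mm of where it was (value of joint each of rail_near, rail_far, rail_left, rail_right below 0.08 rad and height (world z) of frame below 0.006 m and angle between frame's own z axis and vertical below 0.05 rad and distance of frame from where it was at the start of the episode below 0.05 m and linear speed of frame below 0.02 m/s); the robot touches nothing.
It fails at once if the frame is lifted or tipped up (more than 15 mm or 0.12 rad) (height (world z) of frame above 0.015 m or angle between frame's own z axis and vertical above 0.12 rad).
It fails at once if the frame is pressed with the arm or the gripper's body instead of the fingers (contact force between the arm and frame above 3 N).
It fails at once if the frame is pushed more than 50 mm across the table (distance of frame from where it was at the start of the episode above 0.05 m).
It fails at once if a bystander is moved more than 25 mm (distance of any of bell, stapler, marker, notes, wallet, dessert_tall, mug, coin_tray from where it was at the start of the episode above 0.025 m).
It also fails if it takes over 54 s, if anything falls off the work surface, if the arm or the gripper's body presses on something with over 40 N, if the wrist force passes 120 N, or if a joint passes its speed limit or range.

## Working session

There is one attempt and no reset: what is moved stays moved. The work goes in short steps, Python scripts to look and compute and a tool call to move; the robot and the scene stay as the last step left them, time stands still between calls to the robot, and variables do not carry over. Pictures are saved under pics/ and viewed, about 8 in all and at most 12, crops included, and the job is handed in when it is done.

Besides the shell and the picture viewer there is one more tool, called by a JSON object that holds its "op" and its "data". carry_out: Moves the arm, as the interface text tells. Its arguments: {"type":"object","properties":{"targets":{"type":"array","items":{"type":"array","items":{"type":"number"}}}},"required":["targets"]}

```bash
mkdir -p pics; ls
python3 - <<'E'
from bench import robot
import cv2,numpy as np,pickle
d={}
for n in ("scene","top"):
    s=robot.snapshot(n); d[n]=s
    cv2.imwrite(f"pics/{n}0.png",cv2.resize(s["image"][:,:,::-1],(800,600),interpolation=cv2.INTER_CUBIC))
    print(n,s["camera_matrix"].tolist(),s["pose"].round(4).tolist())
pickle.dump(d,open("d0.pkl","wb"))
o=robot.get_obs();print(o)
E
```

```text
pics
scene [[455.5924305695363, 0.0, 260.3545670603434], [0.0, 455.5924305695363, 191.9071129959845], [0.0, 0.0, 1.0]] [[-0.1325, -0.543, 0.8292, 1.7109], [0.9912, -0.0781, 0.1072, 0.1495], [0.0066, 0.8361, 0.5486, 0.8067], [0.0, 0.0, 0.0, 1.0]]
top [[425.2061287110336, 0.0, 248.6563709883483], [0.0, 425.2061287110336, 192.83692293636997], [0.0, 0.0, 1.0]] [[-0.0188, 0.9881, -0.1523, 0.3396], [-0.9996, -0.0218, -0.0177, -0.0227], [-0.0208, 0.1519, 0.9882, 1.5039], [0.0, 0.0, 0.0, 1.0]]
{'time': 0.1, 'joint_positions': array([ 1.19088985e+00,  8.79023186e-02,  1.37204420e+00, -1.98013589e-05,
        1.68353930e+00, -1.03107663e-01]), 'qvel': array([-0.00043155, -0.00188455, -0.00300518, -0.00017828,  0.00019325,
        0.00051687]), 'joint_torque': array([ 2.16519642e-03, -3.41250730e+01, -3.03301513e+01,  7.19288550e-02,
        3.04484298e-02, -1.09458904e-04]), 'tool_pos': array([0.15014921, 0.52863755, 0.20443947]), 'ee_rot': array([-1.66350914,  1.56890306, -1.94031016]), 'wrist_force': array([ 0.19181028,  0.80940612, -0.43321525]), 'wrist_torque': array([ 0.02374689, -0.00471624, -0.0175937 ]), 'width': 0.09375351911741367}
```

View pics/top0.png

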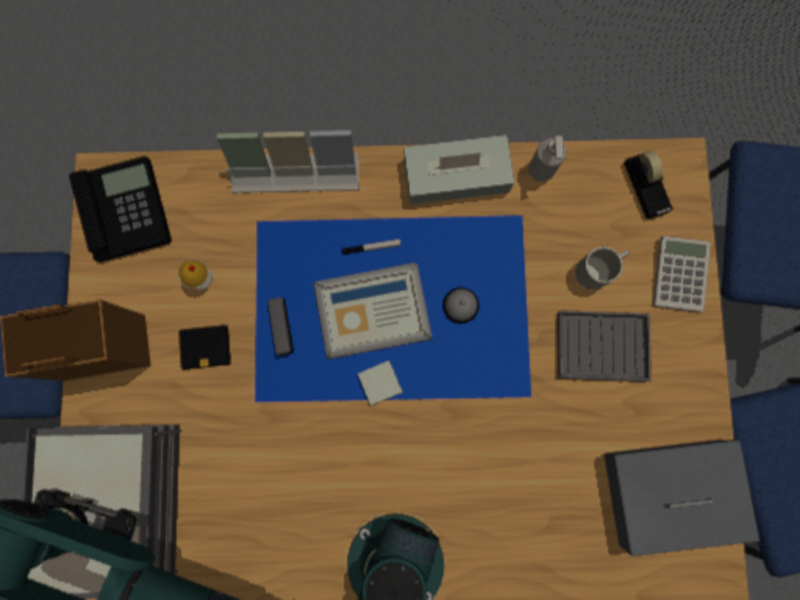

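View pics/scene0.png

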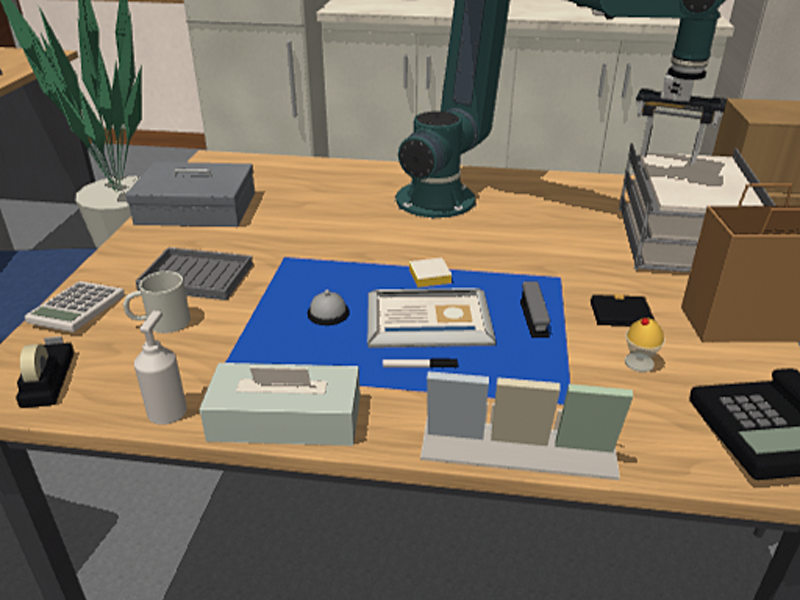

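The top view shows the frame at about (373,310), turned slightly, with corners at roughly (316,283), (416,264), (432,338) and (330,356). The bell is at (461,305), the stapler at (280,327), the notes at (380,382) and the marker at (371,246). The scene view confirms this layout.

```bash
cat > h.py <<'E'
import numpy as np,cv2
from scipy.spatial.transform import Rotation as Ro
def ray(s,uv,z):
    K=s["camera_matrix"];P=s["pose"]
    d=np.c_[(uv[:,0]-K[0,2])/K[0,0],-(uv[:,1]-K[1,2])/K[1,1],-np.ones(len(uv))]@P[:3,:3].T
    return P[:3,3]+d*((z-P[2,3])/d[:,2])[:,None]
def Rt(o): return Ro.from_euler('xyz',o["ee_rot"]).as_matrix()
E
python3 - <<'E'
import pickle
from h import *
from bench import robot
d=pickle.load(open("d0.pkl","rb"))
for n,c0 in (("top",(239,198)),("scene",(277,203))):
    s=d[n];hsv=cv2.cvtColor(s["image"],cv2.COLOR_RGB2HSV)
    m=(~((hsv[...,0]>100)&(hsv[...,0]<130)&(hsv[...,1]>150))).astype(np.uint8)
    cs,_=cv2.findContours(m,cv2.RETR_LIST,cv2.CHAIN_APPROX_NONE)
    c=min((c for c in cs if cv2.pointPolygonTest(c,c0,False)>0),key=cv2.contourArea)
    for z in (0.004,0.01):
        w=ray(s,c[:,0].astype(float),z)[:,:2]
        r=cv2.minAreaRect((w*1000).astype(np.float32)); print(n,z,r)
o=robot.get_obs();print(Rt(o).round(3).tolist())
E
```

```text
top 0.004 ((552.7567138671875, 42.89118957519531), (184.15037536621094, 245.81170654296875), 9.674355506896973)
top 0.01 ((551.9039916992188, 42.62898254394531), (183.4137420654297, 244.82839965820312), 9.674349784851074)
scene 0.004 ((-722.845703125, -102.412353515625), (3833.020751953125, 4584.80029296875), 9.650424003601074)
scene 0.01 ((-704.65283203125, -100.529296875), (3804.368408203125, 4550.5283203125), 9.650416374206543)
[[-0.001, 0.273, 0.962], [-0.002, 0.962, -0.273], [-1.0, -0.002, -0.0]]
```

The frame fit gives 184×245 mm (178×240 plus mask inflation), centre about (0.5525, 0.043) and yaw 9.7°, which is plausible. I'll turn the tool, close the fingers and travel to above the left rail.

{"op": "carry_out", "data": {"targets": [[1, 0, 0, 0, -6.4], [1, 0, 0, 0, -6.4], [1, 0, 0, 0, -6.4], [1, 0, 0, 0, -6.3], [1, 0, -3.7, 2.6, 0], [1, 0, -3.7, 2.6, 0], [1, 0, -3.7, 2.6, 0], [1, 0, -3.7, 2.6, 0], [1, 0, -3.7, 2.6, 0], [1, 0, -3.7, 2.6, 0], [1, 0.5, -3.7, 2.6, 0], [1, 0.5, -3.7, 2.6, 0], [1, 0.5, -3.7, 2.6, 0], [1, 0.5, -3.7, 2.6, 0], [1, 0.5, -3.7, 2.6, 0], [1, 0.5, -3.7, 2.6, 0], [1, 0, 0, 0, 0], [1, 0, 0, 0, 0]]}}

```text
time: 1.9
tool_pos: [0.5321, 0.1429, 0.1744]
ee_rot: [2.852, 1.568, 3.018]
wrist_force: [0.4, 0.5, -0.1]
width: 0.0003
```

```bash
cat >> h.py <<'E'
TH=np.deg2rad(9.67);C=np.array([.5522,.0428])
P={'near':(-.070,0),'far':(.070,0),'left':(0,.101),'right':(0,-.101)}
def deltas():
    from bench import robot
    o=robot.get_obs();R=Rt(o);p=o["tool_pos"]
    print("t",o["time"],"p",p.round(4),"F",o["wrist_force"].round(1),"w",round(o["width"],4),"yawerr deg",np.rad2deg(np.arctan2(R[1,2],R[0,2])-TH).round(1),"down",R[:,0].round(3))
    for k,v in P.items():
        w=C+np.array([[np.cos(TH),-np.sin(TH)],[np.sin(TH),np.cos(TH)]])@v
        print(k,w.round(4),"cm tx(to z.013),ty,tz",(R.T@(np.r_[w,.013]-p)*100).round(2))
E
python3 - <<'E'
from h import *
from bench import robot
deltas()
s=robot.snapshot("wrist");cv2.imwrite("pics/w1.png",cv2.resize(s["image"][:,:,::-1],(800,600),interpolation=cv2.INTER_CUBIC))
print(s["camera_matrix"].tolist(),s["pose"].round(3).tolist())
E
```

```text
t 1.9 p [0.5321 0.1429 0.1744] F [ 0.4  0.5 -0.1] w 0.0003 yawerr deg -0.1 down [-0.003  0.    -1.   ]
near [0.4832 0.031 ] cm tx(to z.013),ty,tz [ 16.15 -10.24  -6.63]
far [0.6212 0.0546] cm tx(to z.013),ty,tz [ 16.11 -10.2    7.37]
left [0.5352 0.1424] cm tx(to z.013),ty,tz [16.14 -0.12  0.34]
right [ 0.5692 -0.0568] cm tx(to z.013),ty,tz [ 16.12 -20.32   0.4 ]
[[297.3186396354542, 0.0, 251.67402135888378], [0.0, 297.3186396354542, 194.8596204263274], [0.0, 0.0, 1.0]] [[-0.166, -0.96, -0.226, 0.467], [0.986, -0.161, -0.039, 0.132], [0.001, -0.23, 0.973, 0.354], [0.0, 0.0, 0.0, 1.0]]
```

View pics/w1.png

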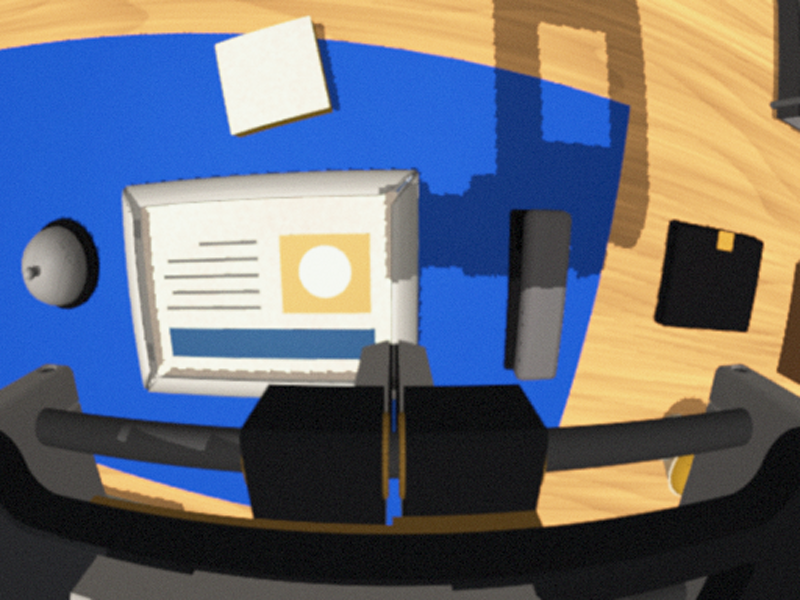

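The wrist view shows the frame with its near corners at (123,187) and (418,170) and its far-right corner at (147,392). All four rails are open and the closed fingertips are at (393,345). I'll cross-check these corners by fisheye ray.

Run:
```python
from h import *
from bench import robot
s=robot.snapshot("wrist");K=s["camera_matrix"];T=s["pose"]
uv=np.array([[123,187],[418,170],[147,392.]])*.64-.18
q=(uv-K[[0,1],2])/K[0,0];r=np.linalg.norm(q,axis=1)
d=np.c_[q[:,0]/r*np.sin(r),-q[:,1]/r*np.sin(r),-np.cos(r)]@T[:3,:3].T
w=T[:3,3]+d*((.008-T[2,3])/d[:,2])[:,None]
Rm=np.array([[np.cos(TH),-np.sin(TH)],[np.sin(TH),np.cos(TH)]])
print(w.round(4)); print("frame coords",((w[:,:2]-C)@Rm).round(4))
```

```text
[[ 0.4856 -0.0909  0.008 ]
 [ 0.4435  0.148   0.008 ]
 [ 0.6641 -0.0586  0.008 ]]
frame coords [[-0.0881 -0.1206]
 [-0.0895  0.122 ]
 [ 0.0933 -0.1187]]
```

The corners agree to within a few mm, so I'll go ahead with the left rail: down to z≈0.035, then slowly to 0.015.

{"op": "carry_out", "data": {"targets": [[1, 3.5, 0, 0.4, 0], [1, 3.5, 0, 0, 0], [1, 3.5, 0, 0, 0], [1, 3.4, 0, 0, 0], [1, 0, 0, 0, 0], [1, 0.4, 0, 0, 0], [1, 0.4, 0, 0, 0], [1, 0.4, 0, 0, 0], [1, 0.4, 0, 0, 0], [1, 0.4, 0, 0, 0], [1, 0, 0, 0, 0], [1, 0, 0, 0, 0]]}}

```text
time: 3.2
tool_pos: [0.5366, 0.1444, 0.017]
ee_rot: [0.478, 1.57, 0.646]
wrist_force: [-0.4, -0.6, -0.0]
width: 0.0005
```

```bash
python3 -c "
from h import *
deltas()"
```

```text
t 3.2 p [0.5366 0.1444 0.017 ] F [-0.4 -0.6 -0. ] w 0.0005 yawerr deg -0.1 down [ 0.001  0.001 -1.   ]
near [0.4832 0.031 ] cm tx(to z.013),ty,tz [  0.39 -10.28  -7.16]
far [0.6212 0.0546] cm tx(to z.013),ty,tz [  0.4  -10.27   6.84]
left [0.5352 0.1424] cm tx(to z.013),ty,tz [ 0.4  -0.18 -0.17]
right [ 0.5692 -0.0568] cm tx(to z.013),ty,tz [  0.39 -20.38  -0.15]
```

The force is zero at z=0.017, so it has either snapped shut or missed. I'll press a little lower to feel for contact.

{"op": "carry_out", "data": {"targets": [[1, 0.2, 0, 0, 0], [1, 0.2, 0, 0, 0], [1, 0.1, 0, 0, 0], [1, 0, 0, 0, 0], [1, 0, 0, 0, 0]]}}

```text
time: 3.7
tool_pos: [0.5362, 0.1446, 0.0131]
ee_rot: [0.858, 1.57, 1.026]
wrist_force: [-3.2, -0.8, 9.4]
width: 0.0005
```

Run:
```python
from h import *
from bench import robot
deltas()
s=robot.snapshot("wrist");cv2.imwrite("pics/w2.png",cv2.resize(s["image"][150:330,50:330,::-1],(784,504),interpolation=cv2.INTER_CUBIC))
```

```text
t 3.7 p [0.5362 0.1446 0.0131] F [-3.2 -0.8  9.4] w 0.0005 yawerr deg -0.0 down [ 0.  0. -1.]
near [0.4832 0.031 ] cm tx(to z.013),ty,tz [ 1.00e-02 -1.03e+01 -7.13e+00]
far [0.6212 0.0546] cm tx(to z.013),ty,tz [ 1.00e-02 -1.03e+01  6.87e+00]
left [0.5352 0.1424] cm tx(to z.013),ty,tz [ 0.01 -0.2  -0.14]
right [ 0.5692 -0.0568] cm tx(to z.013),ty,tz [ 1.00e-02 -2.04e+01 -1.30e-01]
```

View pics/w2.png

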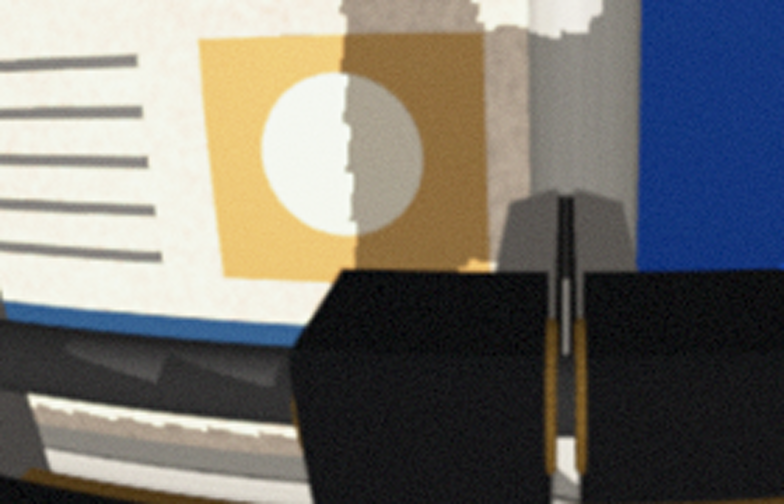

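The tip meets a firm stop at z=13 mm with 9 N, which is the top height of a shut rail, so the left rail is shut. Next is the far rail.

{"op": "carry_out", "data": {"targets": [[1, -2, 0, 0, 0], [1, -2, 0, 0, 0], [1, 0, -2.6, 1.7, 0], [1, 0, -2.6, 1.7, 0], [1, 0, -2.6, 1.8, 0], [1, 0, -2.5, 1.8, 0], [1, 0, 0, 0, 0], [1, 1, 0, 0, 0], [1, 0.6, 0, 0, 0], [1, 0.4, 0, 0, 0], [1, 0.4, 0, 0, 0], [1, 0.4, 0, 0, 0], [1, 0.4, 0, 0, 0], [1, 0.3, 0, 0, 0], [1, 0.3, 0, 0, 0], [1, 0.2, 0, 0, 0], [1, 0, 0, 0, 0], [1, 0, 0, 0, 0]]}}

```text
time: 5.55
tool_pos: [0.6228, 0.0547, 0.0132]
ee_rot: [0.073, 1.57, 0.242]
wrist_force: [-3.1, 0.6, 6.3]
width: 0.0005
```

```bash
python3 -c "
from h import *
deltas()"
```

```text
t 5.55 p [0.6228 0.0547 0.0132] F [-3.1  0.6  6.3] w 0.0005 yawerr deg -0.0 down [ 0.001  0.    -1.   ]
near [0.4832 0.031 ] cm tx(to z.013),ty,tz [-0.000e+00  1.000e-02 -1.416e+01]
far [0.6212 0.0546] cm tx(to z.013),ty,tz [ 0.02  0.01 -0.16]
left [0.5352 0.1424] cm tx(to z.013),ty,tz [ 1.000e-02  1.011e+01 -7.160e+00]
right [ 0.5692 -0.0568] cm tx(to z.013),ty,tz [ 1.000e-02 -1.009e+01 -7.160e+00]
```

The far rail shows the same stop. Now the right rail.

{"op": "carry_out", "data": {"targets": [[1, -2, 0, 0, 0], [1, -2, 0, 0, 0], [1, 0, -2.6, -1.8, 0], [1, 0, -2.5, -1.8, 0], [1, 0, -2.5, -1.8, 0], [1, 0, -2.5, -1.8, 0], [1, 0, 0, 0, 0], [1, 1, 0, 0, 0], [1, 0.6, 0, 0, 0], [1, 0.4, 0, 0, 0], [1, 0.4, 0, 0, 0], [1, 0.4, 0, 0, 0], [1, 0.4, 0, 0, 0], [1, 0.3, 0, 0, 0], [1, 0.3, 0, 0, 0], [1, 0.2, 0, 0, 0], [1, 0, 0, 0, 0], [1, 0, 0, 0, 0]]}}

```text
time: 7.35
tool_pos: [0.5686, -0.0569, 0.0114]
ee_rot: [0.995, 1.57, 1.163]
wrist_force: [0.8, 2.4, 0.1]
width: 0.0004
```

```bash
python3 -c "
from h import *
deltas()"
```

```text
t 7.35 p [ 0.5686 -0.0569  0.0114] F [0.8 2.4 0.1] w 0.0004 yawerr deg -0.0 down [ 0.     0.001 -1.   ]
near [0.4832 0.031 ] cm tx(to z.013),ty,tz [-0.16 10.1  -6.94]
far [0.6212 0.0546] cm tx(to z.013),ty,tz [-0.15 10.11  7.06]
left [0.5352 0.1424] cm tx(to z.013),ty,tz [-0.15 20.2   0.05]
right [ 0.5692 -0.0568] cm tx(to z.013),ty,tz [-0.16  0.    0.06]
```

Here z=11.4 mm with only a sideways 2.4 N, so the tip may sit inside the lip. I'll lift and look.

{"op": "carry_out", "data": {"targets": [[1, -2, 0, 0, 0], [1, -4, 0, 0, 0], [1, -4, 0, -3, 0], [1, 0, 0, -4, 0], [1, 0, 0, -4, 0], [1, 0, 0, 0, 0], [1, 0, 0, 0, 0]]}}

```text
time: 8.05
tool_pos: [0.4597, -0.0763, 0.1116]
ee_rot: [-0.865, 1.569, -0.698]
wrist_force: [0.8, -0.6, 0.5]
width: 0.0006
```

Run:
```python
from h import *
from bench import robot
deltas()
s=robot.snapshot("wrist");cv2.imwrite("pics/w3.png",cv2.resize(s["image"][:,:,::-1],(800,600),interpolation=cv2.INTER_CUBIC))
```

```text
t 8.05 p [ 0.4597 -0.0763  0.1116] F [ 0.8 -0.6  0.5] w 0.0006 yawerr deg -0.1 down [ 0.001 -0.001 -1.   ]
near [0.4832 0.031 ] cm tx(to z.013),ty,tz [ 9.86 10.2   4.09]
far [0.6212 0.0546] cm tx(to z.013),ty,tz [ 9.87 10.23 18.09]
left [0.5352 0.1424] cm tx(to z.013),ty,tz [ 9.85 20.32 11.07]
right [ 0.5692 -0.0568] cm tx(to z.013),ty,tz [ 9.88  0.12 11.11]
```

View pics/w3.png

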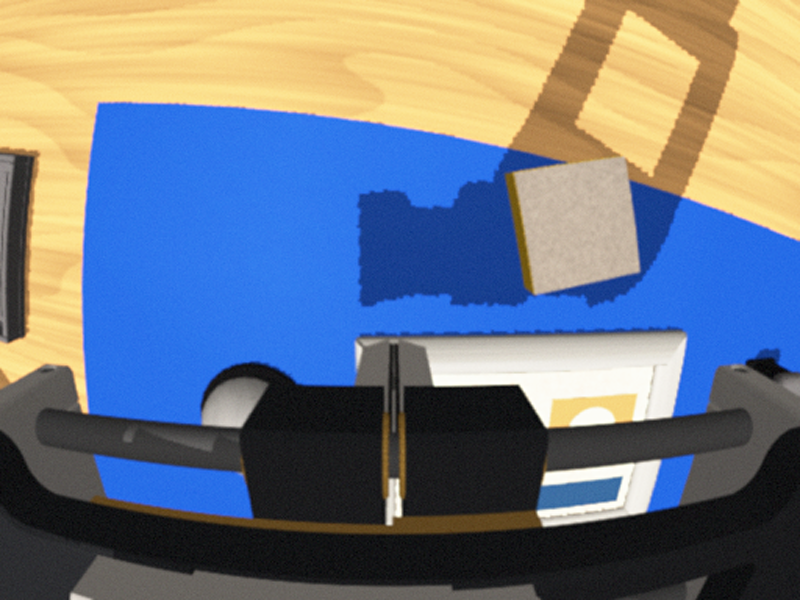

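The left rail is shut (flat, notice edge covered), while the right rail is hidden behind the gripper. I'll press the near rail next, then look back at the whole frame from a distance.

{"op": "carry_out", "data": {"targets": [[1, 0, 2.6, 1, 0], [1, 1.5, 2.6, 1, 0], [1, 1.5, 2.5, 1, 0], [1, 1.5, 2.5, 1.1, 0], [1, 1.5, 0, 0, 0], [1, 0, 0, 0, 0], [1, 1, 0, 0, 0], [1, 0.5, 0, 0, 0], [1, 0.4, 0, 0, 0], [1, 0.4, 0, 0, 0], [1, 0.4, 0, 0, 0], [1, 0.4, 0, 0, 0], [1, 0.3, 0, 0, 0], [1, 0.3, 0, 0, 0], [1, 0.2, 0, 0, 0], [1, 0, 0, 0, 0], [1, 0, 0, 0, 0]]}}

```text
time: 9.8
tool_pos: [0.4839, 0.0317, 0.0132]
ee_rot: [-0.271, 1.569, -0.103]
wrist_force: [1.4, -0.4, 5.5]
width: 0.0004
```

```bash
python3 -c "
from h import *
deltas()"
```

```text
t 9.8 p [0.4839 0.0317 0.0132] F [ 1.4 -0.4  5.5] w 0.0004 yawerr deg -0.0 down [ 0.001 -0.    -1.   ]
near [0.4832 0.031 ] cm tx(to z.013),ty,tz [ 0.01 -0.05 -0.08]
far [0.6212 0.0546] cm tx(to z.013),ty,tz [ 0.04 -0.05 13.92]
left [0.5352 0.1424] cm tx(to z.013),ty,tz [ 0.02 10.05  6.92]
right [ 0.5692 -0.0568] cm tx(to z.013),ty,tz [  0.03 -10.15   6.93]
```

{"op": "carry_out", "data": {"targets": [[1, -3, 0, 0, 0], [1, -4, 0, 0, 0], [1, -4, 0, -4, 0], [1, -4, 0, -4, 0], [1, -3, 0, -4, 0], [1, 0, 0, 0, 0], [1, 0, 0, 0, 0]]}}

```text
time: 10.5
tool_pos: [0.3738, 0.0132, 0.183]
ee_rot: [-0.206, 1.57, -0.039]
wrist_force: [0.4, -1.0, -0.1]
width: 0.0004
```

Run:
```python
from h import *
from bench import robot
deltas()
s=robot.snapshot("wrist");a=s["image"][:,:,::-1]
t=robot.snapshot("top")["image"][150:250,180:320,::-1]
f=lambda x:cv2.resize(x,(800,300) if 0 else None,fx=1.5625,fy=1.5625,interpolation=cv2.INTER_CUBIC)
cv2.imwrite("pics/w4.png",f(a))
sc=robot.snapshot("scene")["image"][165:245,200:340,::-1]
cv2.imwrite("pics/s4.png",np.vstack([cv2.resize(sc,(560,320),interpolation=cv2.INTER_CUBIC),cv2.resize(t,(560,280),interpolation=cv2.INTER_CUBIC)]))
```

```text
t 10.5 p [0.3738 0.0132 0.183 ] F [ 0.4 -1.  -0.1] w 0.0004 yawerr deg -0.1 down [ 0.001 -0.    -1.   ]
near [0.4832 0.031 ] cm tx(to z.013),ty,tz [17.02 -0.06 11.06]
far [0.6212 0.0546] cm tx(to z.013),ty,tz [17.04 -0.05 25.06]
left [0.5352 0.1424] cm tx(to z.013),ty,tz [17.02 10.05 18.05]
right [ 0.5692 -0.0568] cm tx(to z.013),ty,tz [ 17.03 -10.15  18.07]
```

View pics/w4.png

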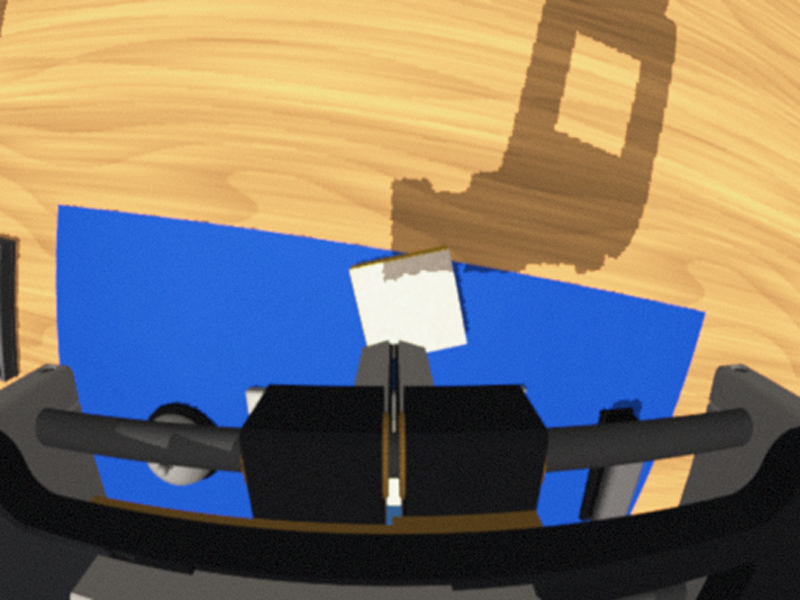

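View pics/s4.png

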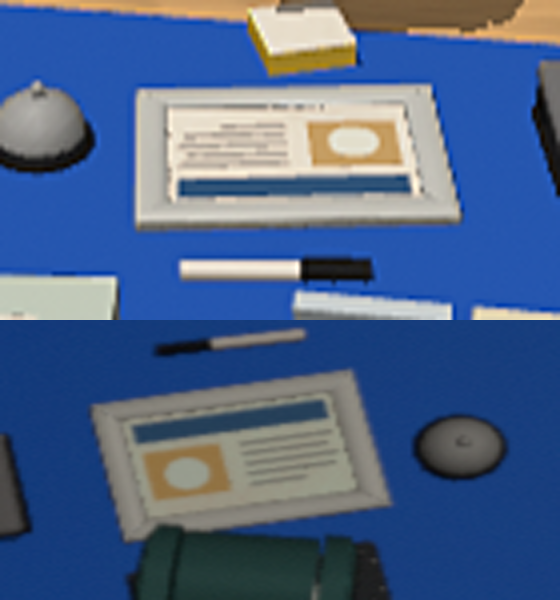

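The scene and top views show all four rails looking flat, and the bystanders are in place. The right rail's force and height readings were odd, though, so I'll clear the view and re-measure the frame before pressing it again.

{"op": "carry_out", "data": {"targets": [[1, 0, -4, 0, 0], [1, 0, -4, 0, 0], [1, 0, -4, 0, 0], [1, 0, -4, 0, 0], [1, 0, -4, 0, 0], [1, 0, -4, 0, 0], [1, 0, -4, 0, 0], [1, 0, 0, 0, 0], [1, 0, 0, 0, 0]]}}

```text
time: 11.55
tool_pos: [0.4208, -0.2628, 0.1803]
ee_rot: [2.206, 1.565, 2.373]
wrist_force: [-0.4, 0.6, 1.0]
width: 0.0002
```

Run:
```python
from h import *
from bench import robot
s=robot.snapshot("top");hsv=cv2.cvtColor(s["image"],cv2.COLOR_RGB2HSV)
m=(~((hsv[...,0]>100)&(hsv[...,0]<130)&(hsv[...,1]>150))).astype(np.uint8)
cs,_=cv2.findContours(m,cv2.RETR_LIST,cv2.CHAIN_APPROX_NONE)
c=min((c for c in cs if cv2.pointPolygonTest(c,(239,198),False)>0),key=cv2.contourArea)
print(cv2.minAreaRect((ray(s,c[:,0].astype(float),.01)[:,:2]*1000).astype(np.float32)))
deltas()
sc=robot.snapshot("scene")["image"][165:245,200:340,::-1];t=s["image"][150:250,180:320,::-1]
cv2.imwrite("pics/s5.png",np.vstack([cv2.resize(sc,(560,320),interpolation=cv2.INTER_CUBIC),cv2.resize(t,(392,280),interpolation=cv2.INTER_CUBIC)]) if 0 else np.vstack([cv2.resize(sc,(525,300),interpolation=cv2.INTER_CUBIC),cv2.resize(t[:80],(525,300),interpolation=cv2.INTER_CUBIC)]))
```

```text
((552.8588256835938, 37.356483459472656), (182.26116943359375, 244.04257202148438), 10.020750999450684)
t 11.6 p [ 0.4208 -0.2621  0.1809] F [-0.4  0.7 -0.8] w 0.0003 yawerr deg -0.0 down [-0.003  0.003 -1.   ]
near [0.4832 0.031 ] cm tx(to z.013),ty,tz [16.87 27.79 11.1 ]
far [0.6212 0.0546] cm tx(to z.013),ty,tz [16.84 27.79 25.1 ]
left [0.5352 0.1424] cm tx(to z.013),ty,tz [16.89 37.89 18.1 ]
right [ 0.5692 -0.0568] cm tx(to z.013),ty,tz [16.81 17.69 18.11]
```

View pics/s5.png

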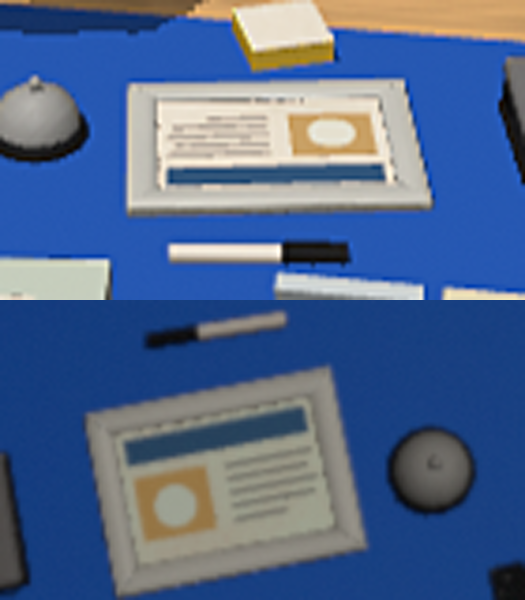

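The frame slid about 5 mm towards −y during the right press, so the tip ended close to the lip. The right rail looks shut, but I'll press it again nearer its hinge, about 12 mm in from the new edge, to make sure.

{"op": "carry_out", "data": {"targets": [[1, 0, 3.3, 3.6, 0], [1, 1, 3.3, 3.6, 0], [1, 2, 3.3, 3.6, 0], [1, 2.5, 3.3, 3.6, 0], [1, 2.5, 3.3, 3.7, 0], [1, 0, 0, 0, 0], [1, 3, 0, 0, 0], [1, 2, 0, 0, 0], [1, 1, 0, 0, 0], [1, 0.6, 0, 0, 0], [1, 0.4, 0, 0, 0], [1, 0.4, 0, 0, 0], [1, 0.4, 0, 0, 0], [1, 0.3, 0, 0, 0], [1, 0.3, 0, 0, 0], [1, 0.2, 0, 0, 0], [1, 0.2, 0, 0, 0], [1, 0, 0, 0, 0], [1, 0, 0, 0, 0]]}}

```text
time: 13.55
tool_pos: [0.5646, -0.0791, 0.0209]
ee_rot: [1.791, 1.571, 1.96]
wrist_force: [1.1, 0.4, 0.7]
width: 0.0004
```

```bash
python3 -c "
from h import *
deltas()"
```

```text
t 13.55 p [ 0.5646 -0.0791  0.0209] F [1.1 0.4 0.7] w 0.0004 yawerr deg -0.0 down [-0.  0. -1.]
near [0.4832 0.031 ] cm tx(to z.013),ty,tz [ 0.79 12.22 -6.18]
far [0.6212 0.0546] cm tx(to z.013),ty,tz [ 0.79 12.22  7.82]
left [0.5352 0.1424] cm tx(to z.013),ty,tz [ 0.79 22.32  0.82]
right [ 0.5692 -0.0568] cm tx(to z.013),ty,tz [0.79 2.12 0.83]
```

Some of the travel was lost to the speed limit. I'll correct it: up a little, shift, then down.

{"op": "carry_out", "data": {"targets": [[1, -2, 0, 0, 0], [1, 0, 1, 0.8, 0], [1, 0, 0, 0, 0], [1, 1, 0, 0, 0], [1, 0.5, 0, 0, 0], [1, 0.4, 0, 0, 0], [1, 0.3, 0, 0, 0], [1, 0.2, 0, 0, 0], [1, 0.2, 0, 0, 0], [1, 0.2, 0, 0, 0], [1, 0.1, 0, 0, 0], [1, 0, 0, 0, 0], [1, 0, 0, 0, 0]]}}

```text
time: 14.85
tool_pos: [0.571, -0.068, 0.0132]
ee_rot: [-0.443, 1.57, -0.275]
wrist_force: [-2.3, 1.4, 4.9]
width: 0.0006
```

```bash
python3 -c "
from h import *
deltas()"
```

```text
t 14.85 p [ 0.571  -0.068   0.0132] F [-2.3  1.4  4.9] w 0.0006 yawerr deg -0.0 down [ 0.001 -0.    -1.   ]
near [0.4832 0.031 ] cm tx(to z.013),ty,tz [ 0.02 11.23 -6.99]
far [0.6212 0.0546] cm tx(to z.013),ty,tz [ 0.03 11.24  7.01]
left [0.5352 0.1424] cm tx(to z.013),ty,tz [2.000e-02 2.133e+01 0.000e+00]
right [ 0.5692 -0.0568] cm tx(to z.013),ty,tz [0.02 1.13 0.01]
```

The stop is again at 13.2 mm, so the right rail is flat. I'll retreat and do the final check.

{"op": "carry_out", "data": {"targets": [[1, -3, 0, 0, 0], [1, -4, 0, 0, 0], [1, -4, 0, 0, 0], [1, -4, 0, -3, 0], [1, 0, -3, -4, 0], [1, 0, -4, -4, 0], [1, 0, -4, -4, 0], [1, 0, -4, 0, 0], [1, 0, -4, 0, 0], [1, 0, 0, 0, 0], [1, 0, 0, 0, 0]]}}

```text
time: 15.95
tool_pos: [0.4621, -0.27, 0.1615]
ee_rot: [1.79, 1.57, 1.956]
wrist_force: [1.3, -0.3, 0.4]
width: 0.0006
```

Run:
```python
from h import *
from bench import robot
s=robot.snapshot("top");hsv=cv2.cvtColor(s["image"],cv2.COLOR_RGB2HSV)
m=(~((hsv[...,0]>100)&(hsv[...,0]<130)&(hsv[...,1]>150))).astype(np.uint8)
cs,_=cv2.findContours(m,cv2.RETR_LIST,cv2.CHAIN_APPROX_NONE)
c=min((c for c in cs if cv2.pointPolygonTest(c,(239,198),False)>0),key=cv2.contourArea)
print(cv2.minAreaRect((ray(s,c[:,0].astype(float),.01)[:,:2]*1000).astype(np.float32)))
deltas()
sc=robot.snapshot("scene")["image"][180:235,225:325,::-1];t=s["image"][160:235,190:315,::-1]
cv2.imwrite("pics/s6.png",np.vstack([cv2.resize(sc,(500,275),interpolation=cv2.INTER_CUBIC),cv2.resize(t,(500,300),interpolation=cv2.INTER_CUBIC)]))
```

```text
((552.8877563476562, 37.392189025878906), (182.19436645507812, 244.07106018066406), 9.972633361816406)
t 16.0 p [ 0.4622 -0.2692  0.1616] F [-0.4 -0.6  0.9] w 0.0003 yawerr deg -0.0 down [-0.     0.001 -1.   ]
near [0.4832 0.031 ] cm tx(to z.013),ty,tz [14.89 29.24  7.09]
far [0.6212 0.0546] cm tx(to z.013),ty,tz [14.89 29.25 21.09]
left [0.5352 0.1424] cm tx(to z.013),ty,tz [14.9  39.34 14.08]
right [ 0.5692 -0.0568] cm tx(to z.013),ty,tz [14.88 19.14 14.1 ]
```

View pics/s6.png

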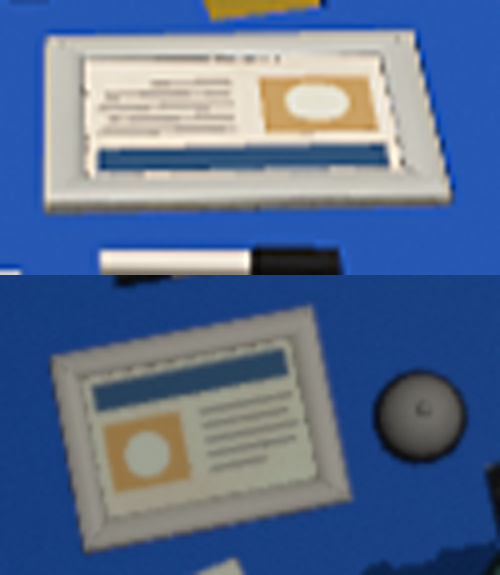

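All four rails lie flat with closed mitred corners. I'll hand the job in.

```bash
python3 -c "
from bench import robot
print(robot.close_job())"
```

```text
the job is handed in; nothing more can be done
None
```

I pressed all four rails down with the closed fingertips in the order left, far, right, near, and handed the job in at about 16 s. No verdict was reported.

- **Rails:** after pressing, each rail stopped the fingertips firmly at about 13.2 mm, which is the height of a shut rail. The final top and scene views show all four lying flat with closed corners.
- **Right rail:** the first press gave an unclear reading, 11.4 mm with almost no vertical force. I re-measured the frame and pressed the rail again nearer its hinge, where it also stopped at 13.2 mm.
- **Frame:** it slid about 5 mm towards −y (limit 50 mm), most likely during that first right press. It was not disturbed by the second press.
- **Bystanders:** none looked displaced in the pictures, but I did not measure their positions.
- **Robot:** the arm was clear of everything when I handed in.

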